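Shift the pot mixer's gate lever to the closed pot's station

TASK

The small white mixer has two stations: one holds the pot with the lid on, the other the open empty pot. Push its black-knobbed lever with the fingertips out of the middle park slot, sideways along the cross channel towards the closed pot's side, and then all the way to the end of that side's slot towards the pots, without putting it into any other slot on the way. Push gently and from one side at a time, never pinching the knob, and leave the pots and the things around the mixer where they are.

Things in the scene. Friction and masses are not known exactly. Their poses are not given: they have to be found in the camera images.
- mixer: fixed white mixer housing, 210 mm (its x) x 180 mm (its y) x 60 mm high, on a grey riser plate whose top is at z = 0.085. Origin: centre of its underside. Its +x points to the two pot nests (away from the robot, give or take the yaw), +y to its left. The aluminium gate plate lies flush in its top; the left lane of the gate serves the left nest, the right lane the right one.
- gate_center (a point): centre of the gate, on the mixer's top face, at x = -45 mm, y = 0 of the mixer; axes as the mixer's. Slots are 14 mm wide (side lanes 17 mm) for the 10 mm lever rod, which cannot leave them: a cross channel along y, 66 mm long; at its ends (y = +24.5 and -24.5 mm) lanes that run 26 mm both ways along x; in the middle only the park slot, 26 mm towards -x (away from the pots).
- lever_pivot (a point): point about which the lever tilts, hidden in the housing, 52 mm below gate_center
- nest_left_spot (a point): centre of the left pot nest's floor, at x = 65 mm, y = +42 mm, z = 60 mm of the mixer; a rubber ring 72 mm across and 7 mm high surrounds it
- nest_right_spot (a point): the same for the right nest, at y = -42 mm
- knob: black square knob on the lever, 30 x 30 mm with notched corners, from 20 mm below its origin to 24.5 mm above it. Origin: its centre, 121 mm from the pivot along the rod (129 mm above the mixer's underside when upright); z along the rod, x and y as the mixer's when upright. Takes about 2 N to move and stays where it is left.
- knob_near: the near (-x, away from the pots) face of the lever's square black knob; origin at the knob's centre, same axes as knob; the face itself is 15 mm from it
- knob_far: the far (+x, towards the pots) face of the lever's square black knob; origin at the knob's centre, same axes as knob; the face itself is 15 mm from it
- knob_left: the left (+y) face of the lever's square black knob; origin at the knob's centre, same axes as knob; the face itself is 15 mm from it
- knob_right: the right (-y) face of the lever's square black knob; origin at the knob's centre, same axes as knob; the face itself is 15 mm from it
- lever_side (a joint): sideways tilt s of the lever, rad: 0 upright, + to the mixer's left (+y), - to its right; 0.47 at the left end of the cross channel, -0.47 at the right end (stops; the side lanes take the rod from 0.43 on). With f = lever_fore, the knob's centre lies at 121 mm x (sin f, sin s cos f, cos s cos f) from the pivot, in the mixer's axes
- lever_fore (a joint): fore-and-aft tilt of the lever, rad: 0 in the cross channel (play about 0.04), + towards the pots, - away from them; 0.30 is the end stop of the slots towards the pots, -0.30 that of the slots away from them. It starts in the park slot between -0.30 and -0.18.
- closed_pot: small round pot with a white screw lid, 61 mm across, 56 mm high, loose in one of the mixer's two nests; origin: centre of its underside, z up
- open_pot: empty translucent pot without a lid, 58 mm across, 52 mm high, loose in the other nest; origin: centre of its underside, z up
- tape: bystander: roll of tape lying flat on the riser, 80 mm across, 18 mm high; origin: centre of its underside
- marker: bystander: felt marker lying on the riser, 132 x 18 x 19 mm, its length along its own y; origin: centre of its underside
- stamp: bystander: self-inking stamp standing on the riser, 30 x 54 x 71 mm; origin: centre of its underside
- loose_lid: bystander: spare pot lid lying on the riser, 61 mm across, 15 mm high; origin: centre of its underside

How it is judged:
On the way, in this order (a step that is already met when the one before it is completed fails the run):
1. the lever is out of the park slot, in the cross channel (value of joint lever_fore between -0.08 and 0.1 rad), for 0.1 s.
2. the lever is at the closed pot's end of the cross channel (((y of closed_pot in the frame of mixer above 0.02 m and value of joint lever_side above 0.38 rad) or (y of closed_pot in the frame of mixer below -0.02 m and value of joint lever_side below -0.38 rad))), for 0.1 s.
At the end, for the whole second after the job is handed in: the lever stands still in the closed pot's slot on the pots' side, pushed home (lever_fore above 0.25 of 0.30 rad, lever_side beyond 0.38 rad to that side), and both pots are within 15 mm of where they were (((y of closed_pot in the frame of mixer above 0.02 m and value of joint lever_side above 0.38 rad) or (y of closed_pot in the frame of mixer below -0.02 m and value of joint lever_side below -0.38 rad)) and value of joint lever_fore between 0.25 and 0.32 rad and velocity of joint lever_fore between -0.05 and 0.05 rad/s and not (distance of closed_pot from where it was at the start of the episode above 0.015 m) and not (distance of open_pot from where it was at the start of the episode above 0.015 m)); the robot touches nothing.
It fails at once if the lever is put into a wrong slot (more than 0.13 rad in: the other side's slot towards the pots, or a side slot away from the pots) ((y of closed_pot in the frame of mixer above 0.02 m and value of joint lever_side below -0.25 rad and value of joint lever_fore above 0.13 rad) or (y of closed_pot in the frame of mixer below -0.02 m and value of joint lever_side above 0.25 rad and value of joint lever_fore above 0.13 rad) or (value of joint lever_side above 0.25 rad and value of joint lever_fore below -0.13 rad) or (value of joint lever_side below -0.25 rad and value of joint lever_fore below -0.13 rad)).
It fails at once if the knob is pinched (fingers press on two opposite faces at once, over 1 N each) ((contact force between the fingers and knob_near above 1 N and contact force between the fingers and knob_far above 1 N) or (contact force between the fingers and knob_left above 1 N and contact force between the fingers and knob_right above 1 N)).
It fails at once if the knob is pushed with more than 50 N (contact force between the fingers and knob above 50 N).
It fails at once if a pot is lifted or shifted by more than 15 mm (distance of any of closed_pot, open_pot from where it was at the start of the episode above 0.015 m).
It fails at once if a thing beside the mixer is moved by more than 20 mm (distance of any of tape, marker, stamp, loose_lid from where it was at the start of the episode above 0.02 m).
It also fails if it takes over 51 s, if anything falls off the work surface, if the arm or the gripper's body presses on something with over 40 N, if the wrist force passes 120 N, or if a joint passes its speed limit or range.

ROBOT

A 6-joint arm with a two-finger parallel gripper is mounted at the origin on a cart in front of the work surface, level with it; the furniture and walls round the work are solid. World frame = base frame: x ahead of the robot, y to its left, z up, the work surface at z = 0. Lengths are in m, angles in rad, forces in N, time in s.
With the tool pointing down it reaches from about 0.425 to 0.95 m from the base axis. Payload 3.5 kg.
Tool frame: the origin (TCP) lies at the very end of the fingers, on their centre line; the grasp point (between the pads) lies 19 mm behind it (ctrl.grip_point_offset is the distance from the TCP to the grasp point, in m); z points along the fingers, y is the line along which they close (so a half turn about z gives the same grasp; the last joint's range is limited). The gripper opens to 85 mm and grips with 20 to 120 N. Pads are 22 mm wide; open, the fingers measure 114 mm over their backs; the gripper's body (76 mm by 85 mm) begins 54 mm behind the grasp point. The pads swing forward as they close: fully open they stand 13 mm farther back than shut.
Start: joints at [1.14, 0.286, 1.577, -0, 1.279, -0.15], TCP at [0.187, 0.649, 0.231] pointing down, gripper open.
Joint ranges: [-2.77, 2.77], [-0.9, 2.22], [0.21, 2.48], [-1.53, 4.67], [0.24, 2.81], [-2.84, 2.84]. Speed limits (rad/s): [2.79, 2.79, 3.14, 3.14, 3.14, 3.14].

INTERFACE

Orientations are given as a unit quaternion [x, y, z, w].
In Python, from plant import ctrl gives the robot as it stands. The module is installed in compiled form; this text tells all that it offers.
- The arm moves only by the shell command python3 -m pendant 'ROWS' [OPENING] [FORCE]. ROWS is JSON, a list of rows, each an object of numbers: "dx", "dy", "dz": the shift along the tool's x, y, z in cm; "twist": the turn about the tool's z in degrees. A call has 1 to 10 rows; each row is the pose to reach, as a shift and turn from the pose commanded when the call began, along the tool's axes at that moment; what a row does not reach only later rows make up. A row lasts 1/8 s, in which the tool goes at most 62.5 mm and 10.7 degrees, less where a joint would pass 70% of its speed; a pose out of reach is approached as far as the arm can. A call with a gripper value outside its range is refused whole. OPENING is the opening in per cent of the stroke, from 0 (shut) to 100 (fully open), set as the call begins (- or left out, the last holds). The fingers move at their own pace and stop on an object; FORCE is the grip in N (left out, the last holds). Time passes only in rows, so rows that repeat a pose let the fingers close. It gives the time, the measured TCP pose, the force, the opening and the grip force at its end, in the units of the state.
- ctrl.get_state(): the state, without advancing time (a new reading comes with each control period).
- ctrl.read_camera(name): name is "scene" or "top" or "wrist"; returns a dict with "img" (400x640x3 uint8, red, green, blue), "depth" (400x640 float32, m along the optical axis (not along the pixel's ray), 0 where there is no reading), "camera_matrix" (3x3 intrinsics, pixels), "xyz" and "rotation" of the camera in the world; the wrist camera has in their place "tool_from_camera" (4x4, takes a point from camera to tool coordinates, whose origin is the TCP and whose axes are the flange's). Camera axes: x right, y up, looking along -z (the intrinsics and any distortion apply to the point x, -y, -z); pixel columns grow to the right and rows downward; lengths in m; the calibration is good to about 2 mm. A picture is of the moment at which its call begins: read the wrist's pose just before it.
- ctrl.sign_off(): hands the job in; it is judged then, once.
The state is a dict: "time": time; "qpos": joint angles; "dq": joint speeds; "joint_efforts": joint torques, N m; "eef_pos": TCP position; "tcp_rot": TCP orientation; "contact_force": force on the tool from outside, world axes, zero at the start; "wrist_torque": the same for the moment, N m; "opening": opening from 0.0 (shut) to 1.0 (fully open); "finger_force": force on a finger pad.
Only numpy, scipy, OpenCV 4.12 (cv2) and the standard library are available. Lean on these libraries where they do the work, as an engineer would, in place of code of your own. Each camera call takes 0.05 s, during which the arm holds its last target. There are 200 camera calls.

## Working session

There is one attempt and no reset: what is moved stays moved. The work goes in short steps, Python scripts to look and compute and a shell command to move; the robot and the scene stay as the last step left them, time stands still between calls to the robot, and variables do not carry over. Pictures are saved under pics/ and viewed, at most 10 in all, crops included, and the job is handed in when it is done.

```bash
mkdir -p pics; cat > h.py <<'E'
import numpy as np, cv2
from plant import ctrl
from scipy.spatial.transform import Rotation as R
def cloud(c):
    d=c["depth"];K=c["camera_matrix"];v,u=np.mgrid[:400,:640]
    x=(u-K[0,2])/K[0,0]*d;y=(v-K[1,2])/K[1,1]*d
    p=np.stack([x,-y,-d],-1)@np.array(c["rotation"]).T+np.array(c["xyz"])
    p[d==0]=np.nan
    return p
E
python3 - <<'E'
from h import *
s=ctrl.get_state();print(s["time"],s["eef_pos"],s["tcp_rot"],s["contact_force"])
for n in("scene","top"):
    c=ctrl.read_camera(n);np.savez(n+".npz",**c);cv2.imwrite(f"pics/{n}.png",c["img"][:,:,::-1]);print(n,c["xyz"],c["rotation"])
E
```

```text
0.0 [0.18674907 0.64795349 0.22991886] [ 1.39962946e-01  9.90156008e-01 -1.15173335e-03 -3.56902749e-04] [0.160249   0.82656771 0.18698012]
scene [ 0.05813874 -0.8556236   0.7431901 ] [ 0.4939178  -0.14372498 -0.22030075  0.82876771]
top [ 0.49747241 -0.0070088   1.09999036] [ 0.03539794 -0.02112909 -0.70005287  0.71290008]
```

View pics/top.png

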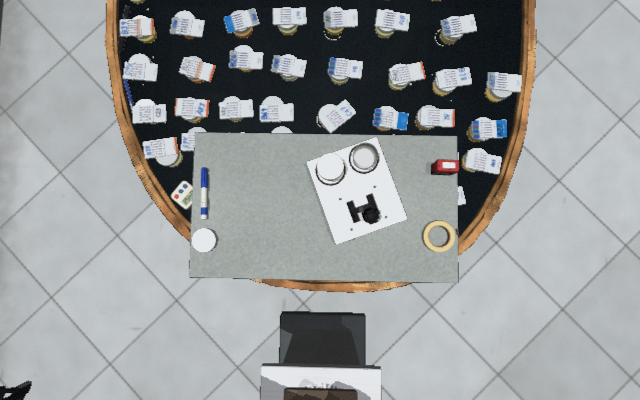

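View pics/scene.png

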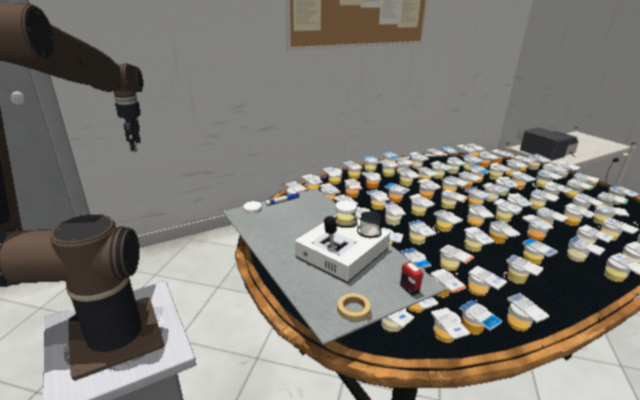

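The top view shows the mixer, with the closed pot (white lid) at about (330,169), on the left (+y). The open pot is at (365,157), on the right, and the knob is at about (370,214). The scene view agrees with this.

```bash
cat >> h.py <<'E'
def load(n):
    c=dict(np.load(n+".npz"));c["rotation"]=R.from_quat(c["rotation"]).as_matrix();return c
E
python3 - <<'E'
from h import *
for n in("top","scene"):
    c=load(n);p=cloud(c);img=c["img"].astype(int)
    print(n,"riser z",np.nanmedian(p[...,2][(p[...,2]>.07)&(p[...,2]<.1)]))
    reg=(abs(p[...,0]-.55)<.25)&(abs(p[...,1])<.3)
    top=reg&(abs(p[...,2]-.145)<.006)
    k,lab,st,_=cv2.connectedComponentsWithStats(top.astype(np.uint8));l=1+np.argmax(st[1:,4]);m=lab==l
    q=p[m];print(m.sum(),np.median(q[:,2]))
    if n=="top":
        r=cv2.minAreaRect((p[reg&(p[...,2]>.125)][:,:2]*1000).astype(np.float32));print("rect all>.125",r)
    r=cv2.minAreaRect((q[:,:2]*1000).astype(np.float32));print("rect",r)
    hi=reg&(p[...,2]>.175);k,lab,st,_=cv2.connectedComponentsWithStats(hi.astype(np.uint8))
    for i in range(1,k):
        if st[i,4]>15:
            a=p[lab==i];t=a[a[:,2]>np.percentile(a[:,2],90)-.006]
            print(st[i],"med",np.median(a,0).round(4),"min",a.min(0).round(3),"max",a.max(0).round(3),"topmean",t.mean(0).round(4),img[lab==i].mean(0).round())
E
```

```text
top riser z 0.08520835953625028
4850 0.1452428550722379
rect all>.125 ((630.2734375, -145.2030029296875), (212.80384826660156, 322.001220703125), 20.93177032470703)
rect ((606.259033203125, -78.75674438476562), (210.33204650878906, 180.26507568359375), 20.72696876525879)
[353 142  26  26 141] med [ 0.6873 -0.0972  0.1911] min [ 0.653 -0.123  0.175] max [ 0.709 -0.067  0.201] topmean [ 0.6838 -0.0971  0.1962] [150. 152. 151.]
[317 153  27  27 585] med [ 0.6522 -0.0152  0.2005] min [ 0.623 -0.045  0.188] max [0.682 0.014 0.205] topmean [ 0.6527 -0.0152  0.2006] [224. 227. 228.]
[362 207  18  17 212] med [ 0.5421 -0.103   0.2323] min [ 0.525 -0.122  0.194] max [ 0.562 -0.087  0.24 ] topmean [ 0.5414 -0.1047  0.2342] [31. 30. 32.]
scene riser z 0.08474141790472794
2024 0.14461426558151813
rect ((605.39599609375, -76.63723754882812), (214.72251892089844, 184.19081115722656), 20.54164695739746)
[336 201  21  17 299] med [ 0.6447 -0.0279  0.1986] min [ 0.621 -0.047  0.175] max [0.682 0.014 0.203] topmean [ 0.6494 -0.0183  0.1998] [207. 207. 194.]
[360 211  21  17 275] med [ 0.6807 -0.0945  0.187 ] min [ 0.652 -0.124  0.175] max [ 0.711 -0.063  0.199] topmean [ 0.6808 -0.0953  0.1941] [73. 75. 74.]
[324 216  13  21 214] med [ 0.5372 -0.1131  0.219 ] min [ 0.524 -0.122  0.176] max [ 0.556 -0.092  0.237] topmean [ 0.539  -0.1091  0.2324] [43. 42. 43.]
```

```bash
cat > w.py <<'E'
import sys
from h import *
yaw=np.radians(20.7);G=np.array([.606,-.0785,0])+R.from_euler("z",yaw).apply([-.045,0,0])
M=R.from_euler("z",yaw)
def st():
    s=ctrl.get_state();f=M.inv().apply(s["contact_force"]);p=M.inv().apply(np.array(s["eef_pos"])-G)
    Rt=R.from_quat(s["tcp_rot"]).as_matrix();a=M.inv().apply(Rt[:,0])
    print("t",round(s["time"],2),"gate-frame tcp mm",(p*1000).round(1),"F",f.round(1),"toolx ang",np.degrees(np.arctan2(a[1],a[0])).round(1),"q6",round(s["qpos"][5],2),"open",round(s["opening"],2));return p,Rt
def look():  # lever direction seen by the top camera
    c=ctrl.read_camera("top");c["rotation"]=R.from_quat(c["rotation"]).as_matrix()
    p=(cloud(c)-G)@M.as_matrix();b=(c["img"].max(-1)<75)&(p[...,2]>.17)&(p[...,2]<.25)&(abs(p[...,0])<.08)&(abs(p[...,1])<.09)
    q=p[b]*1000;print("dark pts",len(q),"min",q.min(0).round(),"max",q.max(0).round(),"med",np.median(q,0).round());return c
if __name__=="__main__":
    p,Rt=st()
    if len(sys.argv)>3:
        t=np.array(list(map(float,sys.argv[1:4])))/1000
        print("shift cm",((Rt.T@M.apply(t-p))*100).round(2))
E
python3 -m pendant '[{"dx":-5,"dy":-5,"dz":-7,"twist":8},{"dx":-11,"dy":-10,"dz":-7,"twist":16},{"dx":-16,"dy":-15,"dz":-7,"twist":24},{"dx":-21,"dy":-20,"dz":-7,"twist":32},{"dx":-27,"dy":-26,"dz":-7,"twist":40},{"dx":-33,"dy":-32,"dz":-7,"twist":48},{"dx":-33,"dy":-32,"dz":-7,"twist":53.2},{"dx":-33,"dy":-32,"dz":-7,"twist":53.2}]' 0 20; python3 w.py -90 -2 280
```

```text
time: 1.1
eef_pos: [0.416, 0.2473, 0.301]
tcp_rot: [0.569, 0.822, -0.0, -0.0]
contact_force: [0.1, 0.2, -0.1]
opening: 0.001
finger_force: 0.0
t 1.1 gate-frame tcp mm [-17.5 371.9 301. ] F [ 0.1  0.2 -0.1] toolx ang 89.9 q6 -0.03 open 0.0
shift cm [-37.41  -7.17   2.11]
```

```bash
python3 -m pendant '[{"dx":-6,"dy":-1.2},{"dx":-12,"dy":-2.4},{"dx":-18,"dy":-3.6},{"dx":-24,"dy":-4.8},{"dx":-30,"dy":-6},{"dx":-36,"dy":-7.2},{"dx":-37.4,"dy":-7.2},{"dx":-37.4,"dy":-7.2}]' ; python3 - <<'E'
from w import *
st();c=look()
cv2.imwrite("pics/t1.png",cv2.resize(c["img"][110:290,220:460,::-1],None,fx=3,fy=3))
c=ctrl.read_camera("wrist");cv2.imwrite("pics/w1.png",c["img"][:,:,::-1])
E
python3 w.py -90 -2 205
```

```text
t 1.1 gate-frame tcp mm [-17.5 371.9 301. ] F [ 0.1  0.2 -0.1] toolx ang 89.9 q6 -0.03 open 0.0
dark pts 200 min [-41. -18. 196.] max [ -5.  13. 240.] med [-23.  -0. 232.]
t 1.2 gate-frame tcp mm [-17.1 370.9 300.9] F [ 0.5 -0.2 -0.7] toolx ang 89.7 q6 -0.03 open -0.0
shift cm [-37.32  -7.09   9.64]$[0]: bad value
```

View pics/w1.png

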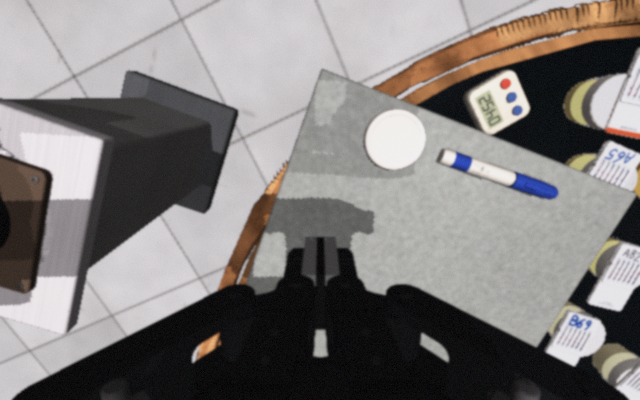

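The wrist view shows only the closed fingers (tip near (322,240)), the spare lid and the marker. The pendant refused that call, so I'll resend it with all four keys in every row.

```bash
python3 -m pendant '[{"dx":-6,"dy":-1.2,"dz":0,"twist":0},{"dx":-12,"dy":-2.4,"dz":0,"twist":0},{"dx":-18,"dy":-3.6,"dz":0,"twist":0},{"dx":-24,"dy":-4.8,"dz":0,"twist":0},{"dx":-30,"dy":-6,"dz":0,"twist":0},{"dx":-36,"dy":-7.2,"dz":0,"twist":0},{"dx":-37.4,"dy":-7.2,"dz":0,"twist":0},{"dx":-37.4,"dy":-7.2,"dz":0,"twist":0}]'; python3 w.py -90 -1 203
```

```text
time: 2.2
eef_pos: [0.4804, -0.1253, 0.3007]
tcp_rot: [0.569, 0.822, 0.0, -0.001]
contact_force: [-0.2, -0.3, -0.2]
opening: 0.0
finger_force: 0.0
t 2.2 gate-frame tcp mm [-89.    0.6 300.7] F [-0.3 -0.2 -0.2] toolx ang 90.0 q6 -0.82 open 0.0
shift cm [-0.18 -0.09  9.77]
```

```bash
python3 -m pendant '[{"dx":-0.1,"dy":0,"dz":4,"twist":0},{"dx":-0.1,"dy":0,"dz":8,"twist":0},{"dx":-0.1,"dy":0,"dz":9.8,"twist":0},{"dx":-0.1,"dy":1,"dz":9.8,"twist":0},{"dx":-0.1,"dy":2,"dz":9.8,"twist":0},{"dx":-0.1,"dy":3,"dz":9.8,"twist":0},{"dx":-0.1,"dy":3.5,"dz":9.8,"twist":0},{"dx":-0.1,"dy":4,"dz":9.8,"twist":0},{"dx":-0.1,"dy":4.4,"dz":9.8,"twist":0}]'; python3 -c "
from w import *
st();look()"
```

```text
time: 3.32
eef_pos: [0.522, -0.1111, 0.2035]
tcp_rot: [0.569, 0.823, -0.0, 0.0]
contact_force: [-1.4, -1.3, 1.9]
opening: -0.005
finger_force: 1.0
t 3.33 gate-frame tcp mm [-45.1  -0.9 203.5] F [-1.7 -0.7  1.9] toolx ang 90.0 q6 -0.76 open -0.0Traceback (most recent call last):
  File "<string>", line 3, in <module>
    st();look()
         ~~~~^^
  File "w.py", line 12, in look
    q=p[b]*1000;print("dark pts",len(q),"min",q.min(0).round(),"max",q.max(0).round(),"med",np.median(q,0).round());return c
                                              ~~~~~^^^
    return umr_minimum(a, axis, None, out, keepdims, initial, where)
ValueError: zero-size array to reduction operation minimum which has no identity
```

```bash
python3 -m pendant '[{"dx":0,"dy":0.4,"dz":0,"twist":0},{"dx":0,"dy":0.8,"dz":0,"twist":0},{"dx":0,"dy":1.2,"dz":0,"twist":0},{"dx":0,"dy":1.2,"dz":0,"twist":0}]'; python3 w.py; python3 -m pendant '[{"dx":0,"dy":0.2,"dz":0,"twist":0},{"dx":0,"dy":0.4,"dz":0,"twist":0},{"dx":0,"dy":0.4,"dz":0,"twist":0}]'; python3 - <<'E'
from w import *
st();c=ctrl.read_camera("scene");cv2.imwrite("pics/s2.png",cv2.resize(c["img"][150:300,240:460,::-1],None,fx=3.6,fy=3.6,interpolation=cv2.INTER_CUBIC))
E
```

```text
time: 3.88
eef_pos: [0.5334, -0.1066, 0.2032]
tcp_rot: [0.568, 0.823, 0.0, 0.0]
contact_force: [-1.0, -1.1, -0.1]
opening: 0.006
finger_force: 0.4
t 3.88 gate-frame tcp mm [-32.9  -0.6 203.2] F [-1.4 -0.7 -0.1] toolx ang 90.0 q6 -0.75 open 0.01
time: 4.25
eef_pos: [0.5369, -0.1053, 0.2033]
tcp_rot: [0.568, 0.823, 0.0, 0.0]
contact_force: [-1.0, -0.4, 1.6]
opening: -0.002
finger_force: 0.6
t 4.25 gate-frame tcp mm [-29.1  -0.7 203.3] F [-1.1 -0.   1.6] toolx ang 90.0 q6 -0.74 open -0.0
```

View pics/s2.png

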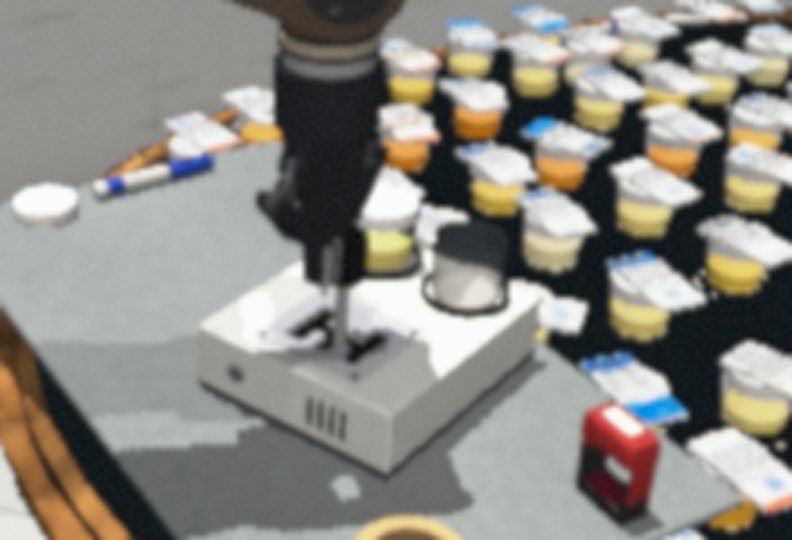

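The scene crop shows the rod at about (342,320), upright under the knob, with the fingers behind it. I'll keep pushing in small steps until the channel wall stops it.

```bash
for i in 1; do python3 -m pendant '[{"dx":0,"dy":0.2,"dz":0,"twist":0},{"dx":0,"dy":0.3,"dz":0,"twist":0},{"dx":0,"dy":0.3,"dz":0,"twist":0}]' | grep -E "force"; python3 w.py; python3 -m pendant '[{"dx":0,"dy":0.2,"dz":0,"twist":0},{"dx":0,"dy":0.3,"dz":0,"twist":0},{"dx":0,"dy":0.3,"dz":0,"twist":0}]'|grep force; python3 w.py; done
```

```text
contact_force: [-1.0, -0.4, 0.4]
finger_force: 0.8
t 4.67 gate-frame tcp mm [-26.2  -0.7 203.4] F [-1.1 -0.1  0.4] toolx ang 90.0 q6 -0.74 open -0.01
contact_force: [-2.9, -1.3, 2.5]
finger_force: 2.1
t 5.05 gate-frame tcp mm [-23.6  -0.7 203.4] F [-3.2 -0.2  2.5] toolx ang 90.0 q6 -0.73 open 0.0
```

```bash
python3 -m pendant '[{"dx":0,"dy":0.1,"dz":0,"twist":0},{"dx":0,"dy":0.2,"dz":0,"twist":0},{"dx":0,"dy":0.2,"dz":0,"twist":0}]'|grep force; python3 w.py
```

```text
contact_force: [-7.8, -2.3, 4.8]
finger_force: 4.2
t 5.42 gate-frame tcp mm [-22.6  -0.7 203.5] F [-8.1  0.6  4.8] toolx ang 90.0 q6 -0.73 open -0.0
```

```bash
python3 -m pendant '[{"dx":0,"dy":-1.5,"dz":0,"twist":0},{"dx":0,"dy":-3,"dz":0,"twist":0},{"dx":-2.5,"dy":-3,"dz":0,"twist":0},{"dx":-5,"dy":-3,"dz":0.6,"twist":0},{"dx":-5,"dy":0,"dz":1.3,"twist":0},{"dx":-5,"dy":2.5,"dz":1.3,"twist":0},{"dx":-5,"dy":2.5,"dz":1.3,"twist":0},{"dx":-4,"dy":2.5,"dz":1.3,"twist":0},{"dx":-3.2,"dy":2.5,"dz":1.3,"twist":0},{"dx":-2.6,"dy":2.5,"dz":1.3,"twist":0}]'|grep force; python3 - <<'E'
from w import *
st();c=ctrl.read_camera("scene");cv2.imwrite("pics/s3.png",cv2.resize(c["img"][150:300,240:460,::-1],None,fx=3.6,fy=3.6,interpolation=cv2.INTER_CUBIC))
E
```

```text
contact_force: [0.3, -3.3, 0.4]
finger_force: 0.0
t 6.67 gate-frame tcp mm [  3.4 -26.5 190.6] F [-0.9 -3.1  0.4] toolx ang 90.0 q6 -0.74 open 0.0
```

View pics/s3.png

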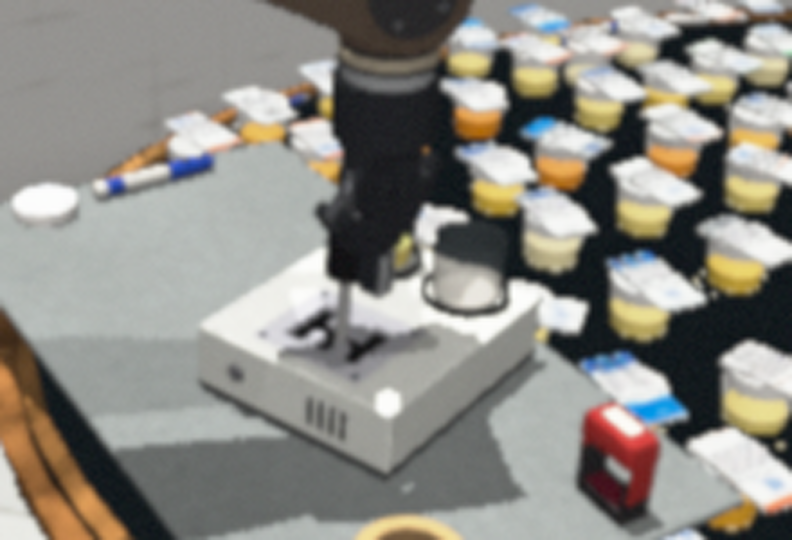

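The crop shows the fingers at the knob's right face (about (375,265)), touching it, with the rod upright at (342,310). Next I push it left along the channel.

```bash
python3 -m pendant '[{"dx":0.5,"dy":0,"dz":0,"twist":0},{"dx":1,"dy":0,"dz":0,"twist":0},{"dx":1.5,"dy":0,"dz":0,"twist":0},{"dx":1.5,"dy":0,"dz":0,"twist":0}]'|grep force; python3 w.py;  python3 -m pendant '[{"dx":0.5,"dy":0,"dz":0,"twist":0},{"dx":1,"dy":0,"dz":0,"twist":0},{"dx":1.5,"dy":0,"dz":0,"twist":0},{"dx":1.5,"dy":0,"dz":0,"twist":0}]'|grep force; python3 w.py
```

```text
contact_force: [1.0, -2.2, 1.5]
finger_force: 0.9
t 7.22 gate-frame tcp mm [  4.1 -11.1 190.5] F [ 0.1 -2.4  1.5] toolx ang 90.0 q6 -0.72 open -0.0
contact_force: [1.2, 0.0, -0.1]
finger_force: 0.3
t 7.72 gate-frame tcp mm [  3.6   4.6 189.6] F [ 1.2 -0.4 -0.1] toolx ang 90.0 q6 -0.7 open -0.0
```

```bash
python3 -m pendant '[{"dx":0.4,"dy":0,"dz":0,"twist":0},{"dx":0.8,"dy":0,"dz":0,"twist":0},{"dx":1.1,"dy":0,"dz":0,"twist":0},{"dx":1.1,"dy":0,"dz":0,"twist":0}]'|grep force; python3 w.py;  python3 -m pendant '[{"dx":0.2,"dy":0,"dz":0,"twist":0},{"dx":0.4,"dy":0,"dz":0,"twist":0},{"dx":0.4,"dy":0,"dz":0,"twist":0}]'|grep force; python3 w.py
```

```text
contact_force: [-0.7, -1.0, -0.4]
finger_force: 0.3
t 8.22 gate-frame tcp mm [  3.6  14.9 190.2] F [-1.  -0.6 -0.4] toolx ang 90.0 q6 -0.68 open 0.0
contact_force: [-0.0, -0.9, -0.2]
finger_force: 0.6
t 8.6 gate-frame tcp mm [  3.9  18.4 190.6] F [-0.3 -0.8 -0.2] toolx ang 90.0 q6 -0.68 open 0.0
```

```bash
python3 -m pendant '[{"dx":0.2,"dy":0,"dz":0,"twist":0},{"dx":0.3,"dy":0,"dz":0,"twist":0},{"dx":0.3,"dy":0,"dz":0,"twist":0}]'|grep force; python3 w.py;  python3 -m pendant '[{"dx":0.2,"dy":0,"dz":0,"twist":0},{"dx":0.3,"dy":0,"dz":0,"twist":0},{"dx":0.3,"dy":0,"dz":0,"twist":0}]'|grep force; python3 w.py
```

```text
contact_force: [0.4, -0.2, -0.9]
finger_force: 0.5
t 8.97 gate-frame tcp mm [  3.8  21.5 190.4] F [ 0.3 -0.4 -0.9] toolx ang 90.0 q6 -0.67 open 0.0
contact_force: [0.3, -1.2, -0.8]
finger_force: 0.5
t 9.35 gate-frame tcp mm [  3.8  24.5 190.3] F [-0.2 -1.3 -0.8] toolx ang 90.0 q6 -0.67 open 0.0
```

```bash
python3 - <<'E'
from w import *
c=ctrl.read_camera("scene");a=cv2.resize(c["img"][180:270,290:400,::-1],None,fx=5,fy=5,interpolation=cv2.INTER_CUBIC)
c["rotation"]=R.from_quat(c["rotation"]).as_matrix();np.savez("s4.npz",**c);cv2.imwrite("pics/s4.png",a)
p=(cloud(c)-G)@M.as_matrix()*1000
b=(c["img"].max(-1)<90)&(p[...,2]>150)&(p[...,2]<232)&(abs(p[...,0])<60)&(abs(p[...,1])<100)
for z in range(170,232,8):
    q=p[b&(abs(p[...,2]-z)<4)]
    if len(q):print(z,len(q),"x",q[:,0].min().round(),q[:,0].max().round(),"y",q[:,1].min().round(),q[:,1].max().round())
E
```

```text
178 1 x -1.0 -1.0 y 46.0 46.0
186 10 x -11.0 2.0 y 38.0 58.0
194 26 x -12.0 6.0 y 14.0 62.0
202 45 x -11.0 8.0 y 12.0 66.0
210 49 x -11.0 19.0 y 12.0 66.0
218 50 x -12.0 9.0 y 11.0 69.0
226 16 x -11.0 12.0 y 11.0 64.0
```

View pics/s4.png

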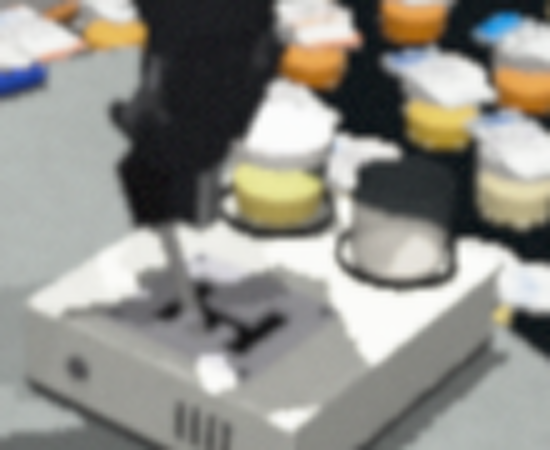

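The crop shows the lever tilted left, with its rod entering near the channel's left end (about (200,310)). The knob extents give s ≈ 0.4, so it isn't at the stop yet.

```bash
python3 -m pendant '[{"dx":0.2,"dy":0,"dz":0,"twist":0},{"dx":0.3,"dy":0,"dz":0,"twist":0},{"dx":0.3,"dy":0,"dz":0,"twist":0}]'|grep force; python3 w.py;  python3 -m pendant '[{"dx":0.2,"dy":0,"dz":0,"twist":0},{"dx":0.2,"dy":0,"dz":0,"twist":0}]'|grep force; python3 w.py
```

```text
contact_force: [1.5, -4.9, -0.8]
finger_force: 2.0
t 9.78 gate-frame tcp mm [  3.8  26.6 190.5] F [-0.3 -5.1 -0.8] toolx ang 90.0 q6 -0.66 open -0.0
contact_force: [3.0, -7.4, -1.9]
finger_force: 3.1
t 10.03 gate-frame tcp mm [  3.9  27.4 190.7] F [ 0.2 -8.  -1.9] toolx ang 90.0 q6 -0.66 open 0.0
```

```bash
python3 -m pendant '[{"dx":-1.5,"dy":0,"dz":0,"twist":0},{"dx":-3,"dy":0,"dz":0,"twist":0},{"dx":-3,"dy":-3,"dz":0,"twist":0},{"dx":-3,"dy":-6,"dz":0,"twist":0},{"dx":-1,"dy":-6.2,"dz":0.9,"twist":0},{"dx":2,"dy":-6.2,"dz":0.9,"twist":0},{"dx":2,"dy":-6.2,"dz":0.9,"twist":0},{"dx":2,"dy":-4.4,"dz":0.9,"twist":0},{"dx":2,"dy":-3.6,"dz":0.9,"twist":0}]'|grep force; python3 w.py; python3 -m pendant '[{"dx":0,"dy":0.4,"dz":0,"twist":0},{"dx":0,"dy":0.8,"dz":0,"twist":0},{"dx":0,"dy":1.2,"dz":0,"twist":0},{"dx":0,"dy":1.2,"dz":0,"twist":0}]'|grep force; python3 w.py
```

```text
contact_force: [0.0, 0.1, -0.1]
finger_force: 0.0
t 11.15 gate-frame tcp mm [-30.5  48.7 181.6] F [ 0.1  0.1 -0.1] toolx ang 90.0 q6 -0.67 open 0.0
contact_force: [0.4, -0.0, 0.6]
finger_force: 0.4
t 11.65 gate-frame tcp mm [-20.1  49.2 181.4] F [ 0.4 -0.2  0.6] toolx ang 90.0 q6 -0.66 open -0.0
```

```bash
python3 -m pendant '[{"dx":0,"dy":0.4,"dz":0,"twist":0},{"dx":0,"dy":0.8,"dz":0,"twist":0},{"dx":0,"dy":1.2,"dz":0,"twist":0},{"dx":0,"dy":1.2,"dz":0,"twist":0}]'|grep force; python3 w.py; python3 -m pendant '[{"dx":0,"dy":0.3,"dz":0,"twist":0},{"dx":0,"dy":0.6,"dz":0,"twist":0},{"dx":0,"dy":0.6,"dz":0,"twist":0}]'|grep force; python3 w.py
```

```text
contact_force: [0.6, -0.8, 0.1]
finger_force: 0.5
t 12.15 gate-frame tcp mm [ -8.   49.3 181.2] F [ 0.2 -0.9  0.1] toolx ang 90.0 q6 -0.64 open -0.0
contact_force: [-1.2, -1.2, -0.5]
finger_force: 0.5
t 12.53 gate-frame tcp mm [ -2.   49.4 181.2] F [-1.5 -0.7 -0.5] toolx ang 90.0 q6 -0.64 open 0.0
```

```bash
python3 -m pendant '[{"dx":0,"dy":0.3,"dz":0,"twist":0},{"dx":0,"dy":0.5,"dz":0,"twist":0},{"dx":0,"dy":0.5,"dz":0,"twist":0}]'|grep force; python3 w.py; python3 -m pendant '[{"dx":0,"dy":0.2,"dz":0,"twist":0},{"dx":0,"dy":0.3,"dz":0,"twist":0},{"dx":0,"dy":0.3,"dz":0,"twist":0}]'|grep force; python3 w.py
```

```text
contact_force: [-0.7, -0.6, -0.3]
finger_force: 0.5
t 12.9 gate-frame tcp mm [  3.   49.4 181.3] F [-0.9 -0.3 -0.3] toolx ang 90.0 q6 -0.63 open -0.01
contact_force: [-3.5, -2.1, -0.2]
finger_force: 1.9
t 13.28 gate-frame tcp mm [  5.3  49.4 181.1] F [-4.  -0.7 -0.2] toolx ang 90.0 q6 -0.63 open 0.0
```

Force is rising at the predicted end stop. I'll make a slight further push, then retreat and check.

```bash
python3 -m pendant '[{"dx":0,"dy":0.2,"dz":0,"twist":0},{"dx":0,"dy":0.2,"dz":0,"twist":0}]'|grep force; python3 w.py; python3 -m pendant '[{"dx":0,"dy":-1,"dz":0,"twist":0},{"dx":0,"dy":-5,"dz":0,"twist":0},{"dx":0,"dy":-10,"dz":0,"twist":0},{"dx":0,"dy":-10,"dz":-6,"twist":0},{"dx":4,"dy":-10,"dz":-12,"twist":0},{"dx":10,"dy":-10,"dz":-12,"twist":0},{"dx":16,"dy":-10,"dz":-12,"twist":0},{"dx":22,"dy":-10,"dz":-12,"twist":0},{"dx":22,"dy":-10,"dz":-12,"twist":0}]'|grep force; python3 - <<'E'
from w import *
st();c=look();np.savez("t5.npz",**c);cv2.imwrite("pics/t5.png",cv2.resize(c["img"][110:290,260:450,::-1],None,fx=3,fy=3,interpolation=cv2.INTER_CUBIC))
for n in("top","t5"):
    d=dict(np.load(n+".npz")) 
    if n=="top": d=load("top")
    p=cloud(d)
    for a in((.6525,-.0155),(.684,-.097)):
        q=p[(np.hypot(p[...,0]-a[0],p[...,1]-a[1])<.045)&(p[...,2]>.185)&(d["img"].max(-1)>110)];print(n,len(q),np.median(q,0).round(4))
p=(cloud(d)-G)@M.as_matrix()*1000
b=(d["img"].max(-1)<75)&(p[...,2]>212)&(p[...,2]<250)&(abs(p[...,0])<80)&(abs(p[...,1])<90);q=p[b];print("top of knob",q.mean(0),q.min(0),q.max(0))
E
```

```text
contact_force: [-5.7, -3.2, -0.2]
finger_force: 3.0
t 13.53 gate-frame tcp mm [  6.6  49.4 180.8] F [-6.5 -1.  -0.2] toolx ang 90.0 q6 -0.63 open 0.01
contact_force: [-0.0, -0.4, -0.4]
finger_force: 0.0
t 14.65 gate-frame tcp mm [-92.  273.1 302.3] F [-0.2 -0.3 -0.4] toolx ang 90.5 q6 -0.3 open 0.0
dark pts 235 min [ 17.  33. 185.] max [ 54.  73. 223.] med [ 34.  54. 213.]
top 585 [ 0.6522 -0.0152  0.2005]
top 91 [ 0.6797 -0.0963  0.1947]
t5 582 [ 0.6521 -0.0152  0.2007]
t5 97 [ 0.6838 -0.0964  0.1953]
top of knob [ 38.58847191  56.92882235 217.04720053] [ 25.58245467  42.25508664 212.12512603] [ 52.00075277  70.6600049  223.25640152]
```

View pics/t5.png

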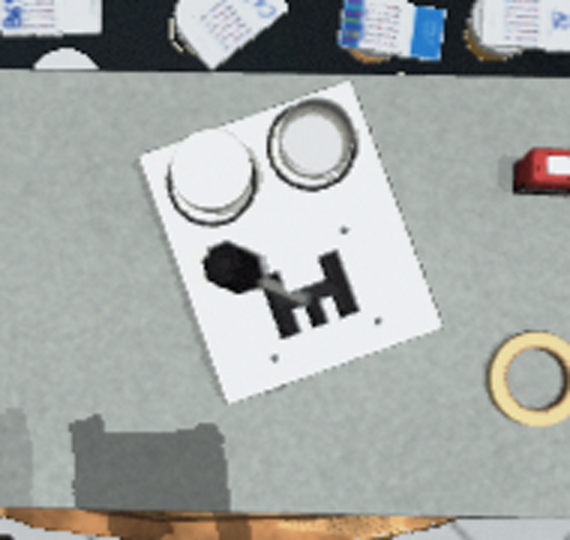

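The crop shows the lever at (235,267), home in the left lane, with both pots unmoved. I estimate f at 0.28–0.30, but the last bit of travel felt soft, so I'll give it one firmer push to be sure.

```bash
python3 -m pendant '[{"dx":-6,"dy":0,"dz":0,"twist":0},{"dx":-12,"dy":0,"dz":0,"twist":0},{"dx":-18,"dy":0,"dz":0,"twist":0},{"dx":-22.3,"dy":0,"dz":0,"twist":0},{"dx":-22.3,"dy":0,"dz":6,"twist":0},{"dx":-22.3,"dy":0,"dz":12,"twist":0},{"dx":-22.3,"dy":4,"dz":12,"twist":0},{"dx":-22.3,"dy":7.5,"dz":12,"twist":0},{"dx":-22.3,"dy":9,"dz":12,"twist":0},{"dx":-22.3,"dy":9,"dz":12,"twist":0}]'|grep force; python3 w.py 5 49 181
```

```text
contact_force: [-0.3, -0.6, -0.2]
finger_force: 0.0
t 15.95 gate-frame tcp mm [ -2.1  45.2 181.5] F [-0.4 -0.4 -0.2] toolx ang 90.0 q6 -0.64 open -0.0
shift cm [0.38 0.71 0.05]
```

```bash
python3 -m pendant '[{"dx":0.3,"dy":0.3,"dz":0,"twist":0},{"dx":0.3,"dy":0.7,"dz":0,"twist":0},{"dx":0.3,"dy":0.7,"dz":0,"twist":0}]'|grep force; python3 w.py; python3 -m pendant '[{"dx":0,"dy":0.2,"dz":0,"twist":0},{"dx":0,"dy":0.4,"dz":0,"twist":0},{"dx":0,"dy":0.4,"dz":0,"twist":0}]'|grep force; python3 w.py
```

```text
contact_force: [-1.5, -0.5, 0.3]
finger_force: 0.7
t 16.32 gate-frame tcp mm [  4.3  49.4 181.4] F [-1.6  0.1  0.3] toolx ang 90.0 q6 -0.63 open -0.0
contact_force: [-6.6, -2.9, 2.5]
finger_force: 3.6
t 16.7 gate-frame tcp mm [  7.1  49.4 180.9] F [-7.2 -0.4  2.5] toolx ang 90.0 q6 -0.62 open -0.0
```

It's the same force at the same place, so this is the hard stop. I'll retreat and hand in.

```bash
python3 -m pendant '[{"dx":0,"dy":-1,"dz":0,"twist":0},{"dx":0,"dy":-5,"dz":0,"twist":0},{"dx":0,"dy":-10,"dz":0,"twist":0},{"dx":0,"dy":-10,"dz":-6,"twist":0},{"dx":4,"dy":-10,"dz":-12,"twist":0},{"dx":10,"dy":-10,"dz":-12,"twist":0},{"dx":16,"dy":-10,"dz":-12,"twist":0},{"dx":22,"dy":-10,"dz":-12,"twist":0},{"dx":22,"dy":-10,"dz":-12,"twist":0},{"dx":22,"dy":-10,"dz":-12,"twist":0}]'|grep force; python3 - <<'E'
from w import *
st();look();print(ctrl.sign_off())
E
```

```text
contact_force: [-0.3, -0.2, 0.1]
finger_force: 0.0
t 17.95 gate-frame tcp mm [-91.1 269.3 301.5] F [-0.3 -0.1  0.1] toolx ang 90.1 q6 -0.3 open -0.0
dark pts 234 min [ 17.  33. 185.] max [ 54.  73. 223.] med [ 34.  54. 213.]
the job is handed in; nothing more can be done
None
```

The lever is pushed home in the closed pot's (left) slot on the pots' side, the pots stayed put, the arm is clear of the mixer, and I handed the job in at about 18 s; `sign_off` returned no verdict.

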